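# Clamp a snapped jar lid back together

## Task

One of the three loose lid halves on the counter belongs to the half that already waits against the fixed jaw of the small trigger clamp: lay that matching half in the clamp, cut edge to cut edge, so that the lid is round again, and leave the odd halves and everything else where they are. Then pump the clamp's trigger (move the jaw with the trigger only, not by hand) until the sprung pad of the jaw presses on the lid and its spring is pushed in about halfway, never all the way, or the lid is crushed. Finish while still holding the trigger squeezed, with the lid gripped like that.

Things in the scene. Friction and masses are not known exactly. Their poses are not given: they have to be found in the camera images.
- clamp: Trigger clamp on an aluminium plate 100 (x) x 290 (y) x 8 mm, fixed. Origin: on the counter, on the clamp's centre line; z up, the jaw advances to +y. Plate: y -155 to +135 mm. Fixed jaw: shallow V, 36 mm tall, seats a 72 mm lid with its middle at x 0, y +67 mm. Trigger pivot y -80, 61 mm up. Fixed handle behind the trigger: y -118 to -130, 38 mm wide, top 127 mm up.
- half_wait: Half of a snapped bamboo lid, about 50 g: half-disc 72 mm across the cut, 16 mm thick, lying flat; on top half of its bar handle, 12 mm wide, 18 mm high, running 24 mm from the cut. Origin: middle of the cut, underside; x along the cut, +y into the half, z up. Lies loose on the clamp's plate, within 10 mm of its seat in the V, cut facing the moving jaw (+y is clamp +y).
- half_match: Half of a snapped bamboo lid, about 50 g: half-disc 72 mm across the cut, 16 mm thick, lying flat; on top half of its bar handle, 12 mm wide, 18 mm high, running 24 mm from the cut. Origin: middle of the cut, underside; x along the cut, +y into the half, z up. The loose half that fits. Put together, the two origins coincide, y axes reversed.
- half_small: Half of a snapped bamboo lid, about 35 g: half-disc 56 mm across the cut, 16 mm thick, lying flat; on top half of its bar handle, 12 mm wide, 18 mm high, running 24 mm from the cut. Origin: middle of the cut, underside; x along the cut, +y into the half, z up. An odd half of a smaller lid, on the counter; not wanted.
- half_large: Half of a snapped bamboo lid, about 70 g: half-disc 88 mm across the cut, 16 mm thick, lying flat; on top half of its bar handle, 12 mm wide, 18 mm high, running 24 mm from the cut. Origin: middle of the cut, underside; x along the cut, +y into the half, z up. An odd half of a larger lid, on the counter; not wanted.
- trigger (a joint): Trigger angle: 0 released (spring return), 0.5 rad fully squeezed, at its stop. Squeezing tips its top towards clamp -y, to the fixed handle. It is a ratchet: a full squeeze and release advances the jaw about 8 mm; after an idle start (up to 11 mm of the roll's travel) the jaw moves 0.45 mm per mm of the roll.
- trigger_tip (a point): Centre of the rubber roll (12 mm thick, 30 mm wide along clamp x) at the trigger's top, 62 mm from the pivot, 122 mm above the counter; at clamp y -68 mm released, -98 mm squeezed. Push it to clamp -y: 1 to 5 N while the jaw runs free, about 0.8 N more per mm of pad compression. Push it with shut fingers, or squeeze it together with the fixed handle (68 mm over both).
- lever: The trigger itself: steel blade with the rubber roll on top; its origin is at the pivot, 61 mm above the counter (use trigger_tip for the roll).
- feed (a joint): Advance of the jaw along clamp +y, 0 to 0.075 m; it starts at 0.008 to 0.03 and meets the whole lid at about 0.051. A friction brake of 3.5 N holds it where it is left, so with the trigger let go the pad force falls below 3.5 N.
- jaw_head: The moving jaw head (steel block 40 mm wide, 10 to 34 mm up, with the sprung pad in front and a toothed rod behind). Its origin coincides with the clamp's origin when feed is 0.
- pad (a joint): How far the sprung pad of the jaw is pushed in: 0 free, 0.010 m fully in. Spring 2 N per mm, so halfway is 0.005 m and 10 N.
- pad_face: Rubber face of the sprung pad, 44 mm wide, 22 mm tall (10 to 32 mm up); body origin as for jaw_head.
- pad_front (a point): Centre of the pad's front face, which looks to clamp +y.
- rack: White slotted plastic rack, fixed, 100 x 170 mm, 56 mm tall; origin at its underside centre.
- inhaler: Yellow inhaler standing in the rack, 76 mm tall; origin at its underside. Bystander.
- crusher: Stainless pill crusher, round, 44 mm across, 58 mm tall; origin at its underside centre. Bystander.
- cup: Orange plastic measuring cup, 42 mm across, 34 mm tall, with a short flat handle; origin at its underside centre. Bystander.
- jar: Round glass jar with an unbroken bamboo lid, 84 mm across, 92 mm tall; origin at its underside centre. Bystander.
- soap: White soap bottle, 60 mm across, 140 mm tall; origin at its underside centre. Bystander.
- pillbox: Flat clear pill organiser, 34 x 150 x 25 mm; origin at its underside centre. Bystander.

How it is judged:
By the outcome, as a careful person would: the job done as asked, in the order asked, and still so for the second after the job is handed in, while the arm keeps its last pose, push and grip.
It also fails if it takes over 72 s, if anything falls off the work surface, if the arm or the gripper's body presses on something with over 40 N, if the wrist force passes 120 N, or if a joint passes its speed limit or range.

## Robot

A 6-joint arm with a two-finger parallel gripper is mounted at the origin on the work surface. World frame = base frame: x ahead of the robot, y to its left, z up, the work surface at z = 0. Lengths are in m, angles in rad, forces in N, time in s.
With the tool pointing down it reaches from about 0.35 to 0.975 m from the base axis. Payload 4.9 kg.
Tool frame: the origin (TCP) lies midway between the tips of the shut fingers; the grasp point (between the pads) lies 19 mm behind it; z points along the fingers, y is the line along which they close (so a half turn about z gives the same grasp; the last joint's range is limited). The gripper opens to 85 mm and grips with 20 to 120 N. Pads are 22 mm wide; open, the fingers measure 114 mm over their backs; the gripper's body (76 mm by 85 mm) begins 54 mm behind the grasp point. The pads swing forward as they close: fully open they stand 13 mm farther back than shut.
Start: joints at [1.015, 0.053, 1.613, -0, 1.476, -0.119], TCP at [0.264, 0.566, 0.231] pointing down, gripper open.
Joint ranges: [-3.01, 3.01], [-1.01, 2.22], [0.06, 2.58], [-1.02, 4.17], [0.09, 2.62], [-3.14, 3.14]. Speed limits (rad/s): [2.57, 2.57, 3.14, 3.14, 3.14, 3.14].

## Interface

Orientations are given as a unit quaternion [w, x, y, z].
In Python, from plant import manip, camrig, monitor gives the robot as it stands (manip), with the cameras (camrig) and the readings (monitor).
- The arm moves only by the shell command python3 shift.py 'ROWS'. ROWS is a JSON list of rows, 1 to 5 of them, each of 7 numbers: the opening from 0.0 (shut) to 1.0 (fully open), then dx, dy, dz in m, then a rotation vector rx, ry, rz in rad; each row shifts and turns the commanded pose from where the row before left it, along the tool's axes as they then stand; what a row does not reach is not made up. A row lasts 1/8 s, in which the tool goes at most 0.0625 m and 0.188 rad, less where a joint would pass 70% of its speed; a pose out of reach is approached as far as the arm can. The fingers move at their own pace and stop on an object; the grip force is fixed at half the most. Time passes only in rows, so rows that do not move let the fingers close. It prints the time, the measured TCP pose, the force, the opening and the grip force at its end.
- monitor.state(): the state, without advancing time (a new reading comes with each control period).
- camrig.grab_frame(name): name is "scene" or "top" or "wrist"; returns the picture (400x640x3 uint8, red, green, blue); there is no depth.
- camrig.camera_params(name): a dict with "intrinsics" (3x3 intrinsics, pixels), "xyz" and "orientation" of the camera in the world. Camera axes: x right, y down, z forward; pixel columns grow to the right and rows downward; lengths in m; the calibration is good to about 2 mm. A picture is of the moment at which its call begins: read the wrist's pose just before it. camera_params takes no time and is no camera call; for the wrist camera it gives the pose at the moment of the call.
- manip.job_done(): hands the job in; it is judged then, once.
The state is a dict: "time": time; "joint_pos": joint angles; "joint_vel": joint speeds; "joint_efforts": joint torques, N m; "tool_pos": TCP position; "tool_rot": TCP orientation; "contact_force": force on the tool from outside, world axes, zero at the start; "ft_torque": the same for the moment, N m; "gripper_width": opening from 0.0 (shut) to 1.0 (fully open); "grasp_force": force on a finger pad.
Only numpy, scipy, OpenCV 4.12 (cv2) and the standard library are available. Lean on these libraries where they do the work, as an engineer would, in place of code of your own. Each camera call takes 0.05 s, during which the arm holds its last target. There are 200 camera calls.

## Working session

There is one attempt and no reset: what is moved stays moved. The work goes in short steps, Python scripts to look and compute and a shell command to move; the robot and the scene stay as the last step left them, time stands still between calls to the robot, and variables do not carry over. Pictures are saved under pics/ and viewed, at most 10 in all, crops included, and the job is handed in when it is done.

```bash
ls; mkdir -p pics; python3 - <<'E'
from plant import manip, camrig, monitor
import cv2,numpy as np
for n in("scene","top"):
    cv2.imwrite(f"pics/{n}0.png",camrig.grab_frame(n)[:,:,::-1]); p=camrig.camera_params(n); print(n,p)
s=monitor.state();print(s["tool_pos"],s["tool_rot"],s["time"])
E
```

```text
pics
plant.py
shift.py
scene {'intrinsics': array([[374.60444944,   0.        , 317.0654767 ],
       [  0.        , 374.60444944, 200.13084626],
       [  0.        ,   0.        ,   1.        ]]), 'xyz': array([1.16308918, 0.03373875, 0.99422621]), 'orientation': array([-0.18487469,  0.64649979,  0.71138368, -0.20443247])}
top {'intrinsics': array([[482.80895105,   0.        , 319.92957592],
       [  0.        , 482.80895105, 202.30228535],
       [  0.        ,   0.        ,   1.        ]]), 'xyz': array([ 0.42378876, -0.04470949,  1.19102347]), 'orientation': array([-0.06419355,  0.71282381, -0.6963968 ,  0.05284795])}
[0.26410376 0.56583449 0.23017902] [-2.99051069e-04  2.16670488e-01  9.76244349e-01 -8.84327495e-04] 0.1
```

View pics/top0.png

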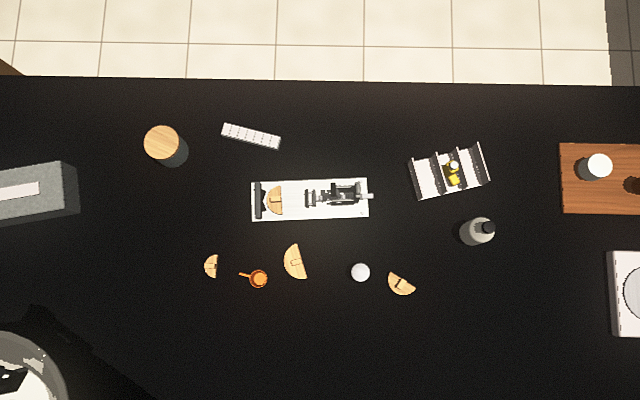

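View pics/scene0.png

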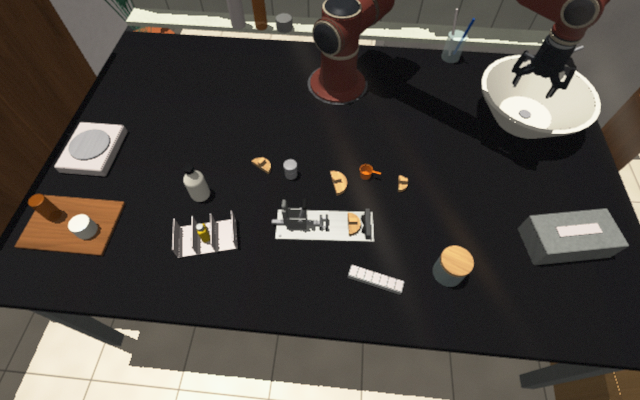

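Top view: the candidates are at about (211,266), (295,262) and (401,284), with the clamp at (310,199). At ~405 px/m their cuts measure about 24, 36 and 29 px, so the match is probably the one at (401,284). I'll enlarge the picture to measure properly.

```bash
cat > h.py <<'E'
from plant import manip, camrig, monitor
import cv2,numpy as np
from scipy.spatial.transform import Rotation as R
def rot(q): return R.from_quat(np.r_[q[1:],q[0]])
def ray(p,uv,z):
    d=rot(p["orientation"]).apply(np.linalg.solve(p["intrinsics"],[uv[0],uv[1],1.]))
    return p["xyz"]+d*(z-p["xyz"][2])/d[2]
def proj(p,X):
    c=rot(p["orientation"]).inv().apply(np.array(X)-p["xyz"]); u=p["intrinsics"]@c; return u[:2]/u[2]
E
python3 - <<'E'
from h import *
im=cv2.imread("pics/top0.png")
a=cv2.resize(im[170:230,240:380],None,fx=5.6,fy=5.6,interpolation=cv2.INTER_CUBIC)
b=[cv2.resize(im[y-20:y+20,x-23:x+23],None,fx=5.6,fy=5.6,interpolation=cv2.INTER_CUBIC)for x,y in((211,266),(295,262),(401,284))]
b=np.hstack(b); b=cv2.copyMakeBorder(b,0,0,0,784-b.shape[1],cv2.BORDER_CONSTANT)
cv2.imwrite("pics/c.png",np.vstack([a,b]))
p=camrig.camera_params("top")
for x0,x1,y0,y1,n in((195,225,245,290,"s"),(278,315,238,285,"L"),(383,420,265,300,"m"),(262,286,182,220,"w")):
    c=im[y0:y1,x0:x1].astype(int); m=((c[...,2]-c[...,0]>50)).astype(np.uint8)
    v,u=np.nonzero(m); pts=np.array([ray(p,(x+x0,y+y0),.008 if 0 else .016+(.008 if n=="w" else 0))[:2] for x,y in zip(u,v)])
    hull=cv2.convexHull((pts*1e4).astype(np.int32)); r=cv2.minAreaRect(hull); print(n,len(u),pts.mean(0),np.array(r[1])/1e4,np.array(r[0])/1e4,r[2])
E
```

```text
s 231 [0.4588815  0.23714216] [0.03032294 0.05547819] [0.45950371 0.23895752] 88.61248779296875
L 557 [0.47149618 0.03532238] [0.08924401 0.04548438] [0.47073975 0.03850952] 18.506837844848633
m 376 [ 0.42434671 -0.21885956] [0.07176325 0.03858353] [ 0.42197656 -0.21870232] 62.38377380371094
w 331 [0.62225911 0.08780672] [0.06853188 0.03519742] [0.62216519 0.08969493] 6.524796485900879
```

View pics/c.png

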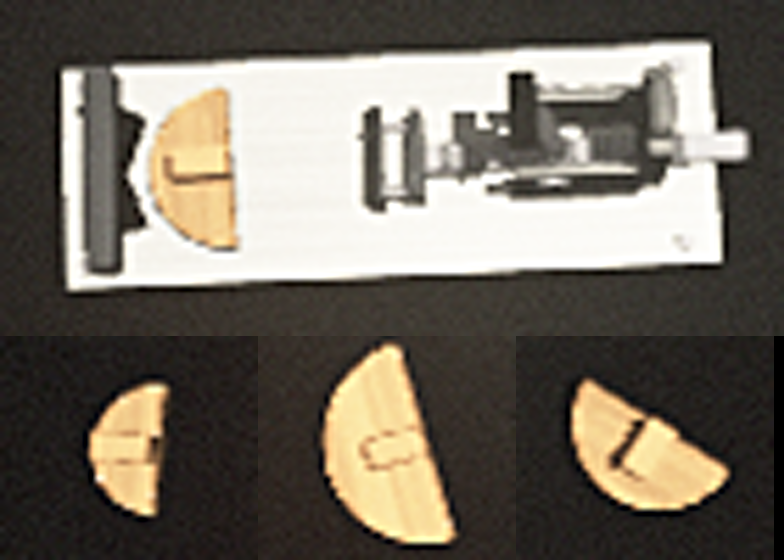

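The measured cuts are 55, 89 and 72 mm, so the match is the half at (401,284), world ≈ (0.422,-0.219), with its cut at about 60° in world xy. I'll move above it.

```bash
r='[1,-0.0366,-0.0496,0,0,0,0]'; :
python3 shift.py '[[1,-0.0366,-0.0496,0,0,0,0],[1,-0.0366,-0.0496,0,0,0,0],[1,-0.0366,-0.0496,0,0,0,0],[1,-0.0366,-0.0496,0,0,0,0],[1,-0.0366,-0.0496,0,0,0,0]]'
python3 shift.py '[[1,-0.0366,-0.0496,0,0,0,0],[1,-0.0366,-0.0496,0,0,0,0],[1,-0.0366,-0.0496,0,0,0,0],[1,-0.0366,-0.0496,0,0,0,0],[1,-0.0366,-0.0496,0,0,0,0]]'
python3 shift.py '[[1,-0.0366,-0.0496,0,0,0,0],[1,-0.0366,-0.0496,0,0,0,0],[1,-0.0366,-0.0496,0,0,0,0],[1,0,0,0,0,0,0.18],[1,0,0,0,0,0,0.18]]'
python3 shift.py '[[1,0,0,0,0,0,0.18],[1,0,0,0,0,0,0.18],[1,0,0,0,0,0,0.18],[1,0,0,0,0,0,0.18],[1,0,0,0,0,0,0.18]]'
python3 shift.py '[[1,0,0,0,0,0,0.18],[1,0,0,0,0,0,0.18],[1,0,0,0,0,0,0.18],[1,0,0,0,0,0,0.18],[1,0,0,0,0,0,0.18]]'
python3 shift.py '[[1,0,0,0,0,0,0.18],[1,0,0,0,0,0,0.18],[1,0,0,0,0,0,0.18],[1,0,0,0,0,0,0.18],[1,0,0,0,0,0,0.18]]'
python3 shift.py '[[1,0,0,0,0,0,0.08],[1,0,0,0,0,0,0],[1,0,0,0,0,0,0]]'
python3 - <<'E'
from h import *
s=monitor.state();print(s["joint_pos"],s["tool_pos"],rot(s["tool_rot"]).as_matrix().round(3))
p=camrig.camera_params("wrist");cv2.imwrite("pics/w1.png",camrig.grab_frame("wrist")[:,:,::-1]);print(p)
np.save("w1.npy",p,allow_pickle=True)
E
```

```text
time: 0.72
tool_pos: [0.3251, 0.2623, 0.2308]
tool_rot: [0.0, 0.216, 0.976, -0.0]
contact_force: [0.6, -0.2, 0.1]
gripper_width: 1.001
grasp_force: 0.0
time: 1.35
tool_pos: [0.386, -0.0399, 0.2312]
tool_rot: [0.0, 0.217, 0.976, 0.0]
contact_force: [1.0, -0.3, 0.5]
gripper_width: 0.998
grasp_force: 0.0
time: 1.98
tool_pos: [0.4223, -0.22, 0.2304]
tool_rot: [-0.001, 0.392, 0.92, 0.0]
contact_force: [-0.7, -0.1, 0.7]
gripper_width: 1.0
grasp_force: 0.0
time: 2.6
tool_pos: [0.4224, -0.219, 0.2307]
tool_rot: [-0.0, 0.752, 0.659, -0.0]
contact_force: [-0.4, 0.5, 0.4]
gripper_width: 1.002
grasp_force: 0.0
time: 3.22
tool_pos: [0.4225, -0.219, 0.2307]
tool_rot: [-0.0, 0.964, 0.266, -0.0]
contact_force: [-0.8, -0.8, 0.2]
gripper_width: 0.998
grasp_force: 0.0
time: 3.85
tool_pos: [0.4225, -0.219, 0.2307]
tool_rot: [-0.0, 0.984, -0.18, -0.0]
contact_force: [0.3, 0.2, 1.0]
gripper_width: 0.998
grasp_force: 0.0
time: 4.22
tool_pos: [0.4226, -0.2191, 0.231]
tool_rot: [-0.0, 0.977, -0.215, -0.0]
contact_force: [0.4, -0.9, -0.2]
gripper_width: 0.998
grasp_force: 0.0
[-6.34861217e-01 -3.16146964e-01  1.94800033e+00 -2.10237666e-05
  1.51022435e+00  1.36998491e+00] [ 0.42259971 -0.21913235  0.23103059] [[ 0.907 -0.421 -0.   ]
 [-0.421 -0.907  0.   ]
 [-0.    -0.    -1.   ]]
{'intrinsics': array([[334.44774981,   0.        , 323.72635044],
       [  0.        , 334.44774981, 197.19372222],
       [  0.        ,   0.        ,   1.        ]]), 'xyz': array([ 0.48445104, -0.24815789,  0.37290832]), 'orientation': array([-0.07088139, -0.53322879,  0.83561081,  0.11134386])}
```

View pics/w1.png

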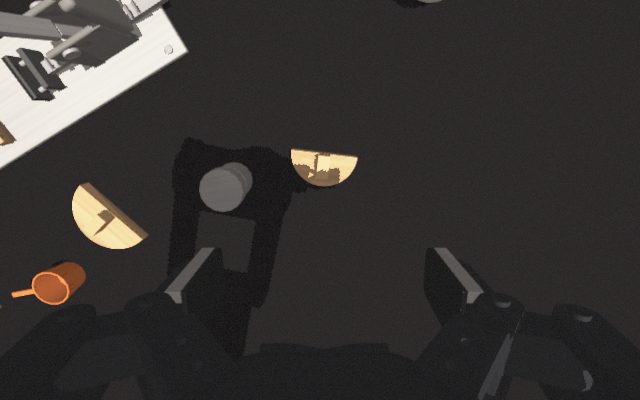

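The wrist picture shows the match at (324,167), with cut corners near (291,150) and (357,158). The crusher is at (226,188), left of it. I'll fit a half-disc to both halves and the plate corners in the top view, and check with the wrist picture.

```bash
cat > fit.py <<'E'
from h import *
from scipy.optimize import minimize
def half(q,r,z):  # outline of half disc top, closed
    x,y,t=q; a=np.linspace(0,np.pi,40); P=np.c_[r*np.cos(a),r*np.sin(a)]
    c,s=np.cos(t),np.sin(t); return np.c_[P@np.array([[c,s],[-s,c]])+[x,y],np.full(40,z)]
def mask(im,box,d=45):
    x0,x1,y0,y1=box; m=np.zeros(im.shape[:2],np.uint8); c=im.astype(int)
    m[y0:y1,x0:x1]=((c[...,2]-c[...,0])>d)[y0:y1,x0:x1]; return m
def fit(im,p,box,q0,zb,r=.036,zt=.016,d=45):
    x0,x1,y0,y1=box; S=4
    M=cv2.resize(mask(im,box,d)[y0:y1,x0:x1]*255,None,fx=S,fy=S,interpolation=cv2.INTER_LINEAR)>127
    def cost(q):
        m=np.zeros(M.shape,np.uint8)
        uv=[]
        for z in (zb,zb+zt): uv+= [proj(p,X) for X in half(q,r,z)]
        uv=(np.array(uv)-[x0,y0]+.5)*S
        cv2.fillPoly(m,[cv2.convexHull(np.round(uv*16).astype(np.int32))],1,shift=4)
        return (m.astype(bool)^M).sum()/S/S
    best=None
    for k in range(3):
        s=minimize(cost,q0,method="Nelder-Mead",options=dict(initial_simplex=np.array(q0)+np.array([[0,0,0],[.006,0,0],[0,.006,0],[0,0,.15]]),xatol=1e-5,fatol=.01)); q0=s.x
    return s.x,s.fun
E
python3 - <<'E'
from fit import *
im=cv2.imread("pics/top0.png");p=camrig.camera_params("top")
print("match",fit(im,p,(375,425,260,305),[.437,-.227,1.05],0))
print("wait",fit(im,p,(262,286,178,222),[.622,.075,0],.008,))
c=np.array([(64,68),(710,43),(722,262),(68,290)])/5.6+[240-.4,170-.4]
P=np.array([ray(p,x,.008)[:2] for x in c]);print(P.round(4))
print("sides",np.linalg.norm(P-np.roll(P,-1,0),axis=1))
y=(P[0]+P[3]-P[1]-P[2]);y/=np.linalg.norm(y);print("yaw y",y,"origin",P.mean(0)+y*.010)
pw=np.load("w1.npy",allow_pickle=True).item()
iw=cv2.imread("pics/w1.png")
print("match w",fit(iw,pw,(280,365,140,195),[.437,-.227,1.05],0,d=15))
A,B=ray(pw,(291,151),.016),ray(pw,(357,159),.016);print("corners",A,B,np.linalg.norm(A-B))
A=ray(pw,(187,51),.008);print("plate corner w",A)
E
```

```text
match (array([ 0.43768097, -0.2276899 ,  1.02514528]), np.float64(31.75))
wait (array([0.62501492, 0.0732541 , 0.09825806]), np.float64(28.0))
[[ 0.6699  0.1508]
 [ 0.6875 -0.1379]
 [ 0.5888 -0.1441]
 [ 0.5699  0.1442]]
sides [0.28927624 0.09884001 0.28891134 0.10022368]
yaw y [-0.06331143  0.99799382] origin [0.62837497 0.01324101]
match w (array([ 0.44071104, -0.22827867,  1.01496513]), np.float64(36.1875))
corners [ 0.4576904  -0.19715558  0.016     ] [ 0.42019415 -0.25754341  0.016     ] 0.07108205662214227
plate corner w [ 0.59183935 -0.14554174  0.008     ]
```

```bash
python3 shift.py '[[0.4,0.0072,-0.0005,0,0,0,0.116],[0.4,0,0,0.05,0,0,0],[0.4,0,0,0.05,0,0,0],[0.4,0,0,0,0,0,0],[0.4,0,0,0,0,0,0]]'
python3 - <<'E'
from fit import *
s=monitor.state();T=rot(s["tool_rot"]).as_matrix();print(s["tool_pos"],T.round(3))
pw=camrig.camera_params("wrist");iw=camrig.grab_frame("wrist")[:,:,::-1].copy();cv2.imwrite("pics/w2.png",iw)
u=proj(pw,[.4395,-.228,.016]).astype(int);print(u)
E
```

```text
time: 4.9
tool_pos: [0.4304, -0.2225, 0.1332]
tool_rot: [0.0, 0.962, -0.272, 0.001]
contact_force: [0.6, -1.1, 0.3]
gripper_width: 0.399
grasp_force: 0.0
[ 0.43036786 -0.22245762  0.13318474] [[ 0.852 -0.523  0.002]
 [-0.523 -0.852 -0.001]
 [ 0.002  0.    -1.   ]]
[323 182]
```

View pics/w2.png

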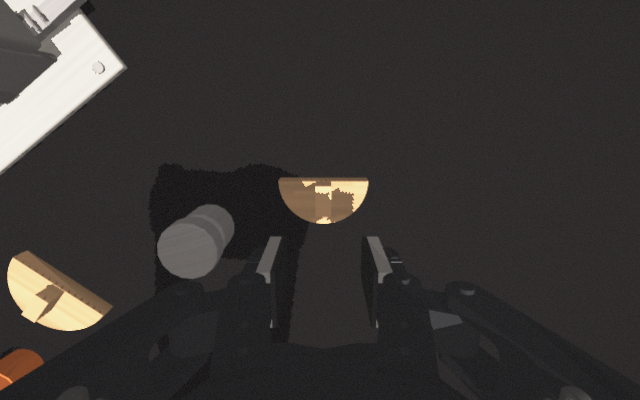

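```bash
python3 - <<'E'
from fit import *
pw=camrig.camera_params("wrist");iw=cv2.imread("pics/w2.png")
A,B=ray(pw,(278,179),.016),ray(pw,(368.5,179),.016);print((A+B)/2,np.linalg.norm(A-B),np.arctan2(*(A-B)[1::-1]))
print("plate corner",ray(pw,(126,68),.008), "fit",fit(iw,pw,(270,376,170,228),[.4395,-.228,1.02],0,d=12))
E
python3 shift.py '[[0.4,0,0,0.05,0,0,0],[0.4,0,0,0.04,0,0,0],[0.4,0,0,0.015,0,0,0],[0.4,0,0,0,0,0,0]]'
```

```text
[ 0.44247523 -0.2295054   0.016     ] 0.0718452709228148 1.018957703057614
plate corner [ 0.59144405 -0.14689656  0.008     ] fit (array([ 0.44157888, -0.228604  ,  1.01995234]), np.float64(40.625))
time: 5.45
tool_pos: [0.4301, -0.2223, 0.0273]
tool_rot: [0.0, 0.962, -0.272, 0.0]
contact_force: [-0.2, 0.4, 0.7]
gripper_width: 0.401
grasp_force: 0.0
```

```bash
python3 shift.py '[[0.4,0.0015,0,0.009,0,0,0],[0.4,0,0,0,0,0,0],[0,0,0,0,0,0,0],[0,0,0,0,0,0,0],[0,0,0,0,0,0,0]]'
python3 shift.py '[[0,0,0,0,0,0,0],[0,0,0,0,0,0,0],[0,0,0,-0.02,0,0,0],[0,0,0,-0.04,0,0,0],[0,0,0,0,0,0,0]]'
python3 - <<'E'
from fit import *
s=monitor.state();print(s["grasp_force"],s["gripper_width"]);cv2.imwrite("pics/w3.png",camrig.grab_frame("wrist")[100:,180:480,::-1])
E
```

```text
time: 6.08
tool_pos: [0.4314, -0.2231, 0.0182]
tool_rot: [0.0, 0.962, -0.272, 0.001]
contact_force: [-0.2, -0.4, 3.5]
gripper_width: 0.119
grasp_force: 61.0
time: 6.7
tool_pos: [0.4326, -0.2239, 0.0803]
tool_rot: [0.001, 0.962, -0.272, 0.003]
contact_force: [-0.1, -0.3, -0.9]
gripper_width: 0.119
grasp_force: 60.5
60.52579164505005 0.11898986059429244
```

View pics/w3.png

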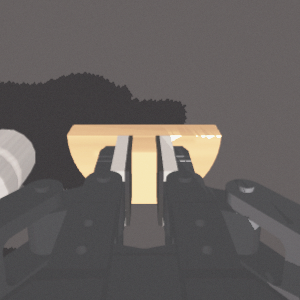

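The half is held level and the cut band is parallel to the fingers (rows 225–236 in the full frame). I'll carry it over the clamp and turn it.

```bash
python3 - <<'E'
from fit import *
s=monitor.state();T=rot(s["tool_rot"]);pw=camrig.camera_params("wrist")
h=s["tool_pos"][2]-.018
for r,z in((236,h+.016),(225,h)):
    A,B=ray(pw,(248,r),z),ray(pw,(401,r),z);print(T.inv().apply((A+B)/2-s["tool_pos"]),np.linalg.norm(A-B))
E
python3 shift.py '[[0,0,0,-0.05,0,0,0],[0,0.0034,-0.0569,-0.006,0,0,0],[0,0.0034,-0.0569,-0.006,0,0,0],[0,0.0034,-0.0569,-0.006,0,0,0],[0,0.0034,-0.0569,-0.006,0,0,0]]' | head -2
python3 shift.py '[[0,0.0034,-0.0569,0,0,0,0],[0,0.0034,-0.0569,0,0,0,0],[0,0,0,0,0,0,-0.182],[0,0,0,0,0,0,-0.182],[0,0,0,0,0,0,-0.182]]' | head -2
python3 shift.py '[[0,0,0,0,0,0,-0.182],[0,0,0,0,0,0,-0.182],[0,0,0,0,0,0,-0.182],[0,0,0,0,0,0,-0.182],[0,0,0,0,0,0,-0.182]]' | head -2
python3 shift.py '[[0,0,0,0,0,0,-0.182],[0,0,0,0,0,0,-0.182],[0,0,0,0,0,0,-0.182],[0,0,0,0,0,0,-0.182],[0,0,0,0,0,0,0]]'
python3 - <<'E'
from fit import *
s=monitor.state();T=rot(s["tool_rot"]).as_matrix();print(s["joint_pos"].round(2),s["tool_pos"],T.round(3))
pw=camrig.camera_params("wrist");np.save("w4.npy",pw,allow_pickle=True);cv2.imwrite("pics/w4.png",camrig.grab_frame("wrist")[:,:,::-1])
E
```

```text
[0.01080606 0.00032111 0.00202671] 0.07043653436170594
[0.0103828  0.00035468 0.01802573] 0.07755204581839287
time: 7.38
tool_pos: [0.5612, -0.034, 0.1492]
time: 8.0
tool_pos: [0.6256, 0.0579, 0.1483]
time: 8.62
tool_pos: [0.6255, 0.0575, 0.1484]
time: 9.25
tool_pos: [0.6257, 0.0576, 0.1489]
tool_rot: [-0.001, 0.686, 0.728, -0.001]
contact_force: [0.7, 0.8, -0.7]
gripper_width: 0.124
grasp_force: 60.5
[-0.03  0.13  1.68  0.    1.34 -0.09] [0.62573285 0.05758593 0.14888263] [[-0.06   0.998 -0.004]
 [ 0.998  0.06   0.   ]
 [ 0.    -0.004 -1.   ]]
```

View pics/w4.png

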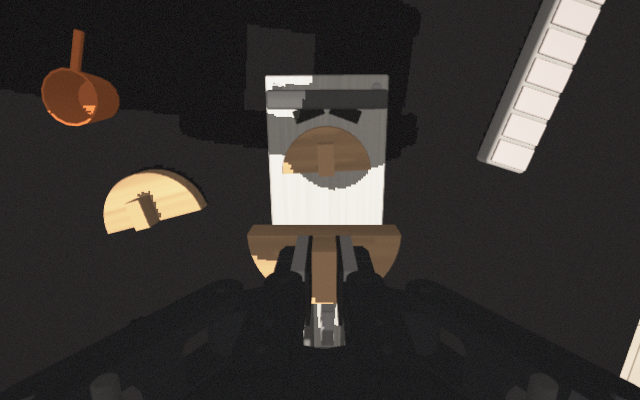

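In the wrist picture the plate's far corners are at (265,76) and (389,75). The waiting half's cut runs from about (283,174) to (371,171), its bar is at column 326, and the match is held over the plate.

```bash
python3 - <<'E'
from fit import *
p=np.load("w4.npy",allow_pickle=True).item();im=cv2.imread("pics/w4.png")
P=[ray(p,x,.008)[:2] for x in((265.5,76.5),(388.5,75.5))];d=P[1]-P[0];print(np.linalg.norm(d),P)
# side edges by Sobel on brightness rows 150..220
g=cv2.GaussianBlur(cv2.cvtColor(im,6),(3,3),0).astype(float);D=np.diff(g,axis=1)
L=[];Rr=[]
for v in range(180,222,3):
    L.append(ray(p,(250+D[v,250:290].argmax()+.5,v),.008)[:2]);Rr.append(ray(p,(370+D[v,370:410].argmin()+.5,v),.008)[:2])
L,Rr=np.array(L),np.array(Rr);print("width",np.median(np.linalg.norm(L-Rr,axis=1)))
mid=(L+Rr)/2;far=(P[0]+P[1])/2;m=mid.mean(0);y=far-m;y/=np.linalg.norm(y)
print("y from mids",y,"from far edge",np.array([d[1],-d[0]])/np.linalg.norm(d)); print("origin",far-.135*y)
y=np.array([-.0634,.998]);print("origin w/ top yaw",far-.135*y, "mid x off",[(q-far)@[.998,.0634] for q in (L.mean(0),Rr.mean(0))])
A,B=ray(p,(283.5,174),.024),ray(p,(371,171),.024);print("wait cut",(A+B)/2,np.linalg.norm(A-B),np.arctan2(*(A-B)[1::-1]))
print(fit(im,p,(275,380,120,178),[.627,.071,.1],.008,d=14))
E
```

```text
0.09813666995836079 [array([0.57536961, 0.14280434]), array([0.67329038, 0.14931044])]
width 0.09869137773743303
y from mids [-0.05774048  0.99833163] from far edge [ 0.06629634 -0.99779998]
origin [0.63212496 0.01128262]
origin w/ top yaw [0.632889   0.01132739] mid x off [np.float64(-0.04992636995881876), np.float64(0.04876601659425826)]
wait cut [0.6290639  0.07108698 0.024     ] 0.07091281948642636 -3.0469432866341566
(array([0.62801968, 0.07181557, 0.10755082]), np.float64(169.5625))
```

```bash
python3 shift.py '[[0,-0.0033,0.004,0.03,0,0,0],[0,0,0,0.05,0,0,0],[0,0,0,0.03,0,0,0],[0,0,0,0.011,0,0,0],[0,0,0,0,0,0,0]]'
python3 - <<'E'
from fit import *
s=monitor.state();c=np.array([.6327,.0113]);d=s["tool_pos"][:2]-c;print("clamp xy",d@[.998,.0634],d@[-.0634,.998])
pw=camrig.camera_params("wrist");np.save("w5.npy",pw,allow_pickle=True);cv2.imwrite("pics/w5.png",cv2.resize(camrig.grab_frame("wrist")[60:360,200:450,::-1],None,fx=2,fy=2))
E
```

```text
time: 9.93
tool_pos: [0.6308, 0.0545, 0.0298]
tool_rot: [-0.0, 0.685, 0.728, -0.0]
contact_force: [-0.2, -0.2, -0.6]
gripper_width: 0.123
grasp_force: 60.5
clamp xy 0.0008281551908258236 0.0432491649291727
```

View pics/w5.png

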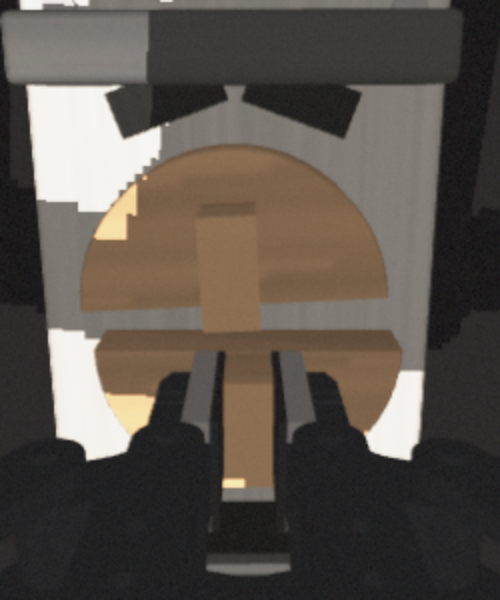

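In this view the held half sits about 3 mm right of the V's centre line (column 248 against 235 at 4.3 px/mm). Its gap to the waiting cut is about 7–10 mm. I'll shift it left, lower it, then push gently toward the V.

```bash
python3 shift.py '[[0,0,-0.003,0.0015,0,0,0],[0,0,0,0.0018,0,0,0],[0,0.003,0,0,0,0,0],[0,0.003,0,0,0,0,0],[0,0,0,0,0,0,0]]'
python3 shift.py '[[0,0.002,0,0,0,0,0],[0,0.002,0,0,0,0,0],[0,0.002,0,0,0,0,0],[0,0,0,0,0,0,0]]'
```

```text
time: 10.6
tool_pos: [0.6278, 0.0606, 0.0271]
tool_rot: [0.0, 0.685, 0.729, 0.0]
contact_force: [-0.0, 0.4, -1.0]
gripper_width: 0.116
grasp_force: 60.5
time: 11.1
tool_pos: [0.6274, 0.0665, 0.027]
tool_rot: [-0.0, 0.685, 0.729, 0.0]
contact_force: [0.1, -0.5, -0.8]
gripper_width: 0.123
grasp_force: 60.6
```

```bash
python3 shift.py '[[0,0.001,0,0,0,0,0],[0,0.001,0,0,0,0,0],[0,0,0,0,0,0,0]]' | grep -E "force|pos"
python3 - <<'E'
from h import *
cv2.imwrite("pics/w6.png",cv2.resize(camrig.grab_frame("wrist")[60:360,200:450,::-1],None,fx=2,fy=2))
E
```

```text
tool_pos: [0.6273, 0.0683, 0.027]
contact_force: [0.4, -1.0, -0.1]
grasp_force: 60.7
```

View pics/w6.png

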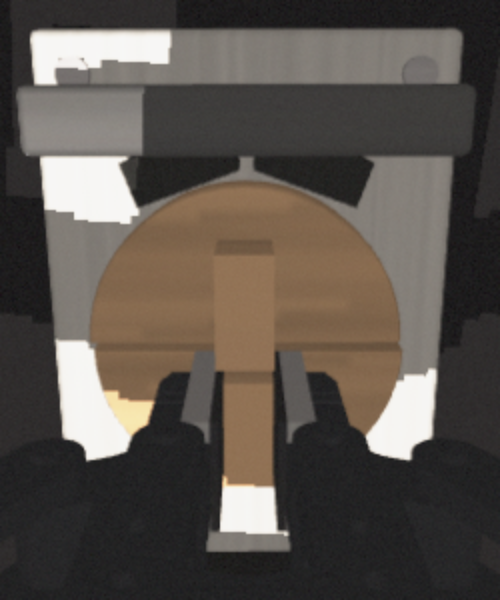

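The cuts now touch, and the lid's centre (column 245) lines up with the V's (246). A small gap to the V remains, so I'll keep pushing.

```bash
for i in 1; do python3 shift.py '[[0,0.001,0,0,0,0,0],[0,0.001,0,0,0,0,0],[0,0,0,0,0,0,0]]' | grep -E "force|pos"; done
python3 shift.py '[[0,0.001,0,0,0,0,0],[0,0,0,0,0,0,0]]' | grep -E "force|pos"
```

```text
tool_pos: [0.6271, 0.0704, 0.027]
contact_force: [0.6, -0.3, -0.6]
grasp_force: 60.7
tool_pos: [0.6271, 0.0712, 0.027]
contact_force: [0.3, -0.6, -0.2]
grasp_force: 61.0
```

```bash
python3 shift.py '[[0,0.001,0,0,0,0,0],[0,0,0,0,0,0,0]]' | grep -E "t_force|pos"
python3 shift.py '[[0,0.001,0,0,0,0,0],[0,0,0,0,0,0,0]]' | grep -E "t_force|pos"
```

```text
tool_pos: [0.6272, 0.0716, 0.0272]
contact_force: [-0.3, -4.0, 0.2]
tool_pos: [0.6273, 0.072, 0.0274]
contact_force: [-0.6, -7.1, 0.4]
```

```bash
python3 shift.py '[[0,-0.001,0,0.0008,0,0,0],[0,0,0,0,0,0,0],[0.35,0,0,0,0,0,0],[0.35,0,0,0,0,0,0],[0.35,0,0,0,0,0,0]]'
python3 shift.py '[[0.35,0,0,-0.02,0,0,0],[0.35,0,0,-0.05,0,0,0],[0,0,0,-0.05,0,0,0],[0,0,0,-0.045,0,0,0],[0,0,0,0,0,0,0]]'
python3 - <<'E'
from h import *
cv2.imwrite("pics/w7.png",camrig.grab_frame("wrist")[:,:,::-1])
E
```

```text
time: 13.28
tool_pos: [0.6268, 0.0728, 0.0259]
tool_rot: [-0.0, 0.685, 0.729, 0.0]
contact_force: [-0.3, 0.2, -0.3]
gripper_width: 0.353
grasp_force: 0.0
time: 13.9
tool_pos: [0.6303, 0.0725, 0.1991]
tool_rot: [0.004, 0.685, 0.729, 0.004]
contact_force: [0.1, 0.3, -0.7]
gripper_width: -0.003
grasp_force: 0.0
```

View pics/w7.png

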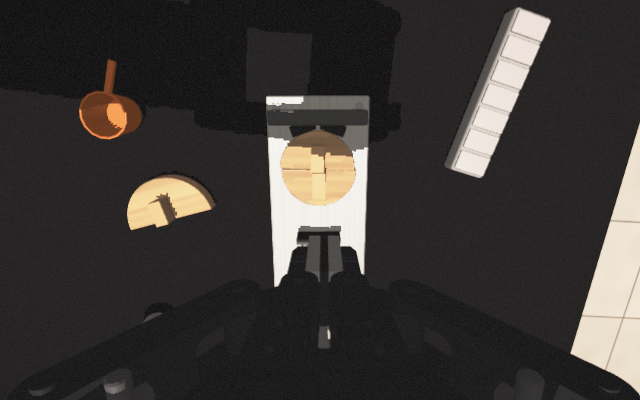

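The lid is round in the V, with bars and cuts aligned, centred at (318,170). The shut fingers now go in front of the trigger roll.

```bash
python3 shift.py '[[0,-0.05,-0.0015,0,0,0,0],[0,-0.051,-0.0015,0,0,0,0],[0,0,0,0.045,0,0,0],[0,0,0,0.04,0,0,0],[0,0,0,0,0,0,0]]' | grep -E "t_force|pos|rot"
python3 shift.py '[[0,-0.006,0,0,0,0,0],[0,-0.002,0,0,0,0,0],[0,0,0,0,0,0,0]]' | grep -E "t_force|pos"
python3 shift.py '[[0,-0.002,0,0,0,0,0],[0,-0.002,0,0,0,0,0],[0,0,0,0,0,0,0]]' | grep -E "t_force|pos"
python3 shift.py '[[0,-0.002,0,0,0,0,0],[0,-0.002,0,0,0,0,0],[0,0,0,0,0,0,0]]' | grep -E "t_force|pos"
```

```text
tool_pos: [0.6261, -0.0282, 0.1004]
tool_rot: [-0.005, 0.685, 0.729, -0.003]
contact_force: [-0.5, 0.7, -0.9]
tool_pos: [0.632, -0.0369, 0.1083]
contact_force: [-0.3, 0.6, -0.0]
tool_pos: [0.6312, -0.0406, 0.1065]
contact_force: [0.8, 1.6, 0.9]
tool_pos: [0.6314, -0.0448, 0.1063]
contact_force: [0.8, 3.6, 2.4]
```

```bash
cat > gap.py <<'E'
from h import *
s=monitor.state();p=camrig.camera_params("wrist");im=cv2.GaussianBlur(camrig.grab_frame("wrist"),(3,3),0).astype(int)
print("t",s["time"],"pos",s["tool_pos"].round(4),"F",s["contact_force"].round(1))
O=np.array([.6308,.0130]);ex=np.array([.998,.0634]);ey=np.array([-.0634,.998])
for x in(-.014,.014):
    row=""
    for y in np.arange(-.020,.052,.001):
        u=proj(p,np.r_[O+x*ex+y*ey,.028]); 
        if not(0<=u[0]<639 and 0<=u[1]<399): row+="?";continue
        c=im[int(round(u[1])),int(round(u[0]))]; row+="w" if c[0]-c[2]>14 else ("#" if c.mean()<70 else ("+" if c.mean()<120 else "."))
    print(f"x{x:+.3f} y-20..52:",row)
E
python3 gap.py
python3 shift.py '[[0,-0.005,0,0,0,0,0],[0,-0.005,0,0,0,0,0],[0,0,0,0,0,0,0]]' | grep -E "t_force|pos"
python3 shift.py '[[0,-0.005,0,0,0,0,0],[0,-0.003,0,0,0,0,0],[0,0,0,0,0,0,0]]' | grep -E "t_force|pos"
python3 gap.py
```

```text
t 15.7 pos [ 0.6314 -0.0448  0.1063] F [0.8 3.6 2.4]
x-0.014 y-20..52: ##++++++++++++######+++++++++++++++++++++.w........wwwwwwwwwwwwwwwwwwwww
x+0.014 y-20..52: ##++++++++++++######++++++++++++++++++++++++++++++wwwwwwwwwwwwwwwwwwwwww
tool_pos: [0.6319, -0.0555, 0.106]
contact_force: [-0.4, 1.6, 1.2]
tool_pos: [0.6322, -0.0629, 0.1056]
contact_force: [1.4, 1.8, -0.7]
t 16.5 pos [ 0.6322 -0.0629  0.1056] F [ 1.4  1.8 -0.7]
x-0.014 y-20..52: ++++######+++++++++++######++w....................wwwwwwwwwwwwwwwwwwww??
x+0.014 y-20..52: ++++#####++++++++++++#######++++++++++++++++++++wwwwwwwwwwwwwwwwwwwwww??
```

```bash
python3 shift.py '[[0,-0.003,0,0,0,0,0],[0,-0.003,0,0,0,0,0],[0,0,0,0,0,0,0]]' | grep -E "t_force|pos"
python3 shift.py '[[0,-0.002,0,0,0,0,0],[0,0,0,0,0,0,0]]' | grep -E "t_force|pos"
python3 gap.py
```

```text
tool_pos: [0.6321, -0.0671, 0.1055]
contact_force: [1.3, 8.2, -1.2]
tool_pos: [0.6321, -0.0673, 0.1055]
contact_force: [1.0, 13.1, 0.2]
t 17.175 pos [ 0.6321 -0.0673  0.1055] F [ 1.  13.1  0.2]
x-0.014 y-20..52: ++++++#####++++++++..+##+++##++..................wwwwwwwwwwwwwwwww??????
x+0.014 y-20..52: ++++++#####++++++++++++######++++++++++++++++++++wwwwwwwwwwwwwwwww??????
```

```bash
python3 shift.py '[[0,0.017,0,0,0,0,0],[0,0.017,0,0,0,0,0],[0,0,0,0,0,0,0]]' | grep -E "t_force|pos"
python3 shift.py '[[0,-0.01,0,0,0,0,0],[0,-0.01,0,0,0,0,0],[0,-0.008,0,0,0,0,0],[0,-0.004,0,0,0,0,0],[0,0,0,0,0,0,0]]' | grep -E "t_force|pos"
python3 gap.py
```

```text
tool_pos: [0.6308, -0.036, 0.1065]
contact_force: [0.2, -1.1, 0.0]
tool_pos: [0.6328, -0.0673, 0.1058]
contact_force: [0.6, 9.2, 1.0]
t 18.225 pos [ 0.6328 -0.0673  0.1058] F [0.6 9.2 1. ]
x-0.014 y-20..52: +++++++++++++######+++......w.++..+##+............wwwwwwwwwwwwwwww??????
x+0.014 y-20..52: +++++++++++++######+++++++++++########++++++++++wwwwwwwwwwwwwwwwww??????
```

```bash
python3 shift.py '[[0,0.016,0,0,0,0,0],[0,0.016,0,0,0,0,0],[0,0,0,0,0,0,0]]' | grep -E "t_force|pos"
python3 shift.py '[[0,-0.01,0,0,0,0,0],[0,-0.01,0,0,0,0,0],[0,-0.006,0,0,0,0,0],[0,0,0,0,0,0,0]]' | grep -E "t_force|pos"
python3 gap.py
python3 shift.py '[[0,-0.003,0,0,0,0,0],[0,0,0,0,0,0,0]]' | grep -E "t_force|pos"
python3 shift.py '[[0,-0.002,0,0,0,0,0],[0,0,0,0,0,0,0]]' | grep -E "t_force|pos"
python3 gap.py
```

```text
tool_pos: [0.6305, -0.0358, 0.106]
contact_force: [0.6, 0.9, -0.3]
tool_pos: [0.6326, -0.0636, 0.1062]
contact_force: [0.0, 2.1, 0.0]
t 19.15 pos [ 0.6326 -0.0636  0.1062] F [0.  2.1 0. ]
x-0.014 y-20..52: ++++++++++++++++++++######++++....w..++..+##+.....wwwwwwwwwwwwwwwwwww???
x+0.014 y-20..52: ..+.+++++.+.+..+++++######++++++++++++######++++wwwwwwwwwwwwwwwwwwwww???
tool_pos: [0.6326, -0.0654, 0.1059]
contact_force: [0.7, 3.8, -0.1]
tool_pos: [0.6325, -0.0671, 0.1058]
contact_force: [1.3, 5.0, -0.8]
t 19.7 pos [ 0.6325 -0.0671  0.1058] F [ 1.3  5.  -0.8]
x-0.014 y-20..52: +++++++++++++++++..+#######+..wwwwwww.+++.+##+w...wwwwwwwwwwwwwwww??????
x+0.014 y-20..52: ++.+++++++++++++++++#######+++++++++++#######+++wwwwwwwwwwwwwwwwww??????
```

```bash
cat > edge.py <<'E'
from h import *
s=monitor.state();p=camrig.camera_params("wrist");im=camrig.grab_frame("wrist").astype(np.float32).mean(2)
O=np.array([.6308,.0130]);ex=np.array([.998,.0634]);ey=np.array([-.0634,.998]);ys=np.arange(-.005,.036,.00025)
uv=np.array([[proj(p,np.r_[O+x*ex+y*ey,.032]) for y in ys] for x in np.linspace(.008,.018,9)],np.float32)
g=cv2.GaussianBlur(cv2.remap(im,uv[...,0],uv[...,1],1).mean(0)[None],(5,1),0)[0]
d=np.diff(g)
print("pos",s["tool_pos"][:2].round(4),"Fy",s["contact_force"][1].round(1),"prof",g[::4].astype(int).tolist())
k=[i for i in range(2,len(d)-2) if abs(d[i])==abs(d[i-2:i+3]).max() and abs(d[i])>2.5]
print([(round(float(ys[i]*1e3),2),"+" if d[i]>0 else "-",round(float(abs(d[i])),1)) for i in k])
E
python3 edge.py
python3 shift.py '[[0,0.016,0,0,0,0,0],[0,0.016,0,0,0,0,0],[0,0,0,0,0,0,0]]' | grep -E "t_force|pos"
python3 edge.py
python3 shift.py '[[0,-0.01,0,0,0,0,0],[0,-0.006,0,0,0,0,0],[0,0,0,0,0,0,0]]' | grep -E "t_force|pos"
python3 edge.py
```

```text
pos [ 0.6325 -0.0671] Fy 5.5 prof [115, 115, 115, 115, 93, 48, 50, 58, 60, 60, 61, 61, 92, 107, 107, 107, 106, 106, 107, 107, 99, 73, 60, 46, 56, 58, 55, 35, 30, 42, 103, 108, 95, 88, 87, 92, 98, 102, 102, 99, 96]
[(-1.0, '-', 15.0), (1.0, '+', 2.5), (6.5, '+', 9.5), (15.25, '-', 7.6), (17.0, '-', 5.1), (18.25, '+', 2.9), (21.5, '-', 6.0), (24.25, '+', 18.8), (26.25, '-', 3.4)]
tool_pos: [0.6305, -0.0345, 0.1063]
contact_force: [-0.4, 0.1, 0.1]
pos [ 0.6305 -0.0345] Fy 0.1 prof [111, 111, 111, 111, 111, 101, 64, 54, 55, 56, 57, 54, 61, 96, 102, 103, 102, 103, 103, 103, 103, 103, 103, 95, 63, 54, 53, 36, 29, 35, 101, 110, 111, 110, 107, 100, 99, 99, 97, 97, 95]
[(0.5, '-', 10.4), (7.25, '+', 10.2), (18.5, '-', 8.8), (21.5, '-', 5.0), (24.25, '+', 20.4)]
tool_pos: [0.632, -0.0526, 0.1065]
contact_force: [0.2, 1.9, 0.9]
pos [ 0.632  -0.0526] Fy 1.9 prof [116, 116, 116, 116, 116, 116, 116, 108, 66, 56, 59, 60, 60, 60, 84, 106, 108, 108, 107, 108, 108, 107, 107, 107, 84, 57, 54, 59, 58, 41, 31, 33, 80, 101, 94, 95, 96, 100, 103, 101, 98]
[(2.5, '-', 11.9), (8.75, '+', 9.5), (18.75, '-', 8.0), (23.75, '-', 6.2), (26.5, '+', 15.0)]
```

```bash
for k in 1; do python3 shift.py '[[0,-0.003,0,0,0,0,0],[0,0,0,0,0,0,0]]' >/dev/null; python3 edge.py; done
python3 shift.py '[[0,-0.003,0,0,0,0,0],[0,0,0,0,0,0,0]]' >/dev/null; python3 edge.py
```

```text
pos [ 0.6321 -0.0548] Fy 2.0 prof [116, 116, 116, 116, 117, 116, 116, 116, 95, 54, 57, 60, 60, 60, 60, 91, 107, 108, 108, 108, 108, 108, 108, 108, 103, 72, 51, 55, 58, 57, 38, 31, 35, 82, 92, 94, 97, 101, 103, 101, 98]
[(3.0, '-', 14.4), (9.5, '+', 9.7), (19.25, '-', 8.6), (21.75, '+', 2.6), (24.5, '-', 5.5), (27.5, '+', 15.2)]
pos [ 0.6322 -0.0578] Fy 3.1 prof [116, 116, 116, 116, 116, 116, 116, 116, 115, 81, 49, 56, 59, 60, 60, 60, 79, 107, 108, 108, 108, 108, 108, 107, 107, 96, 69, 52, 53, 57, 58, 44, 32, 32, 72, 93, 97, 101, 103, 100, 97]
[(3.75, '-', 12.4), (11.0, '+', 11.1), (20.25, '-', 7.6), (25.75, '-', 6.2), (28.5, '+', 12.9)]
```

```bash
python3 shift.py '[[0,-0.003,0,0,0,0,0],[0,0,0,0,0,0,0]]' >/dev/null; python3 edge.py
python3 shift.py '[[0,-0.003,0,0,0,0,0],[0,0,0,0,0,0,0]]' >/dev/null; python3 edge.py
python3 shift.py '[[0,-0.002,0,0,0,0,0],[0,0,0,0,0,0,0]]' >/dev/null; python3 edge.py
```

```text
pos [ 0.6324 -0.0608] Fy 2.4 prof [116, 116, 116, 116, 116, 117, 116, 116, 116, 115, 69, 46, 54, 60, 60, 61, 61, 75, 107, 108, 108, 108, 108, 108, 108, 107, 87, 66, 50, 52, 58, 58, 43, 31, 32, 68, 95, 101, 103, 101, 99]
[(4.5, '-', 14.9), (6.5, '+', 2.5), (12.0, '+', 12.7), (20.75, '-', 7.6), (22.5, '-', 4.4), (23.75, '+', 3.4), (26.75, '-', 5.5), (29.75, '+', 13.7)]
pos [ 0.6324 -0.0637] Fy 3.1 prof [116, 116, 116, 116, 116, 116, 116, 116, 116, 116, 107, 58, 46, 53, 59, 60, 60, 60, 68, 105, 107, 107, 107, 107, 107, 107, 100, 73, 62, 46, 53, 59, 59, 41, 31, 32, 71, 96, 102, 103, 100]
[(5.5, '-', 13.7), (7.75, '+', 2.7), (13.25, '+', 12.3), (21.25, '-', 7.7), (23.25, '-', 4.8), (24.75, '+', 3.2), (27.75, '-', 6.0), (30.75, '+', 14.1)]
pos [ 0.6323 -0.0652] Fy 4.9 prof [115, 115, 115, 115, 115, 115, 115, 115, 115, 115, 112, 74, 45, 48, 57, 59, 60, 60, 59, 84, 107, 107, 107, 107, 106, 106, 99, 69, 62, 46, 52, 59, 58, 44, 31, 32, 67, 96, 101, 102, 99]
[(5.75, '-', 13.0), (13.75, '+', 11.3), (21.25, '-', 8.9), (23.25, '-', 4.6), (24.75, '+', 3.2), (27.75, '-', 5.5), (30.75, '+', 13.9)]
```

```bash
python3 shift.py '[[0,-0.002,0,0,0,0,0],[0,0,0,0,0,0,0]]' >/dev/null; python3 edge.py
python3 shift.py '[[0,0.016,0,0,0,0,0],[0,0.016,0,0,0,0,0],[0,0,0,0,0,0,0]]' | grep -E "t_force|pos"
python3 edge.py
python3 shift.py '[[0,-0.01,0,0,0,0,0],[0,-0.006,0,0,0,0,0],[0,0,0,0,0,0,0]]' >/dev/null
python3 edge.py
```

```text
pos [ 0.6322 -0.067 ] Fy 6.6 prof [115, 115, 115, 115, 115, 115, 115, 115, 115, 115, 115, 97, 51, 45, 52, 59, 60, 60, 59, 66, 101, 106, 107, 107, 106, 107, 97, 68, 62, 45, 51, 59, 59, 45, 31, 31, 70, 96, 101, 102, 99]
[(6.25, '-', 13.5), (9.0, '+', 2.5), (14.25, '+', 10.6), (21.0, '-', 9.0), (23.25, '-', 5.1), (24.75, '+', 3.9), (27.75, '-', 5.2), (30.75, '+', 16.7)]
tool_pos: [0.6305, -0.0346, 0.1062]
contact_force: [0.9, -0.8, -0.2]
pos [ 0.6305 -0.0346] Fy -0.8 prof [111, 111, 111, 110, 111, 111, 111, 111, 111, 111, 111, 111, 96, 60, 55, 56, 57, 57, 58, 92, 103, 102, 103, 102, 102, 102, 102, 103, 103, 91, 58, 54, 54, 43, 30, 30, 67, 97, 98, 97, 97]
[(7.25, '-', 10.5), (13.5, '+', 10.9), (24.25, '-', 10.0), (28.0, '-', 4.6), (30.75, '+', 17.6)]
pos [ 0.6321 -0.0522] Fy 4.3 prof [115, 116, 115, 116, 115, 116, 115, 115, 116, 116, 115, 116, 115, 115, 102, 51, 54, 58, 60, 60, 60, 69, 105, 107, 107, 107, 107, 106, 82, 60, 50, 57, 58, 49, 32, 30, 57, 93, 99, 102, 101]
[(9.25, '-', 15.0), (16.0, '+', 12.0), (22.75, '-', 7.9), (24.0, '-', 4.6), (25.25, '+', 2.6), (28.0, '-', 5.6), (31.0, '+', 14.6)]
```

```bash
python3 shift.py '[[0,-0.003,0,0,0,0,0],[0,0,0,0,0,0,0]]' >/dev/null; python3 edge.py | sed 's/prof.*//'
python3 shift.py '[[0,-0.0015,0,0,0,0,0],[0,0,0,0,0,0,0]]' >/dev/null; python3 edge.py | sed 's/prof.*//'
```

```text
pos [ 0.6322 -0.0543] Fy 3.5 
[(9.5, '-', 13.3), (11.5, '+', 3.0), (17.0, '+', 12.8), (22.5, '-', 7.6), (25.25, '+', 2.5), (28.0, '-', 5.3), (31.0, '+', 16.5)]
pos [ 0.6323 -0.0555] Fy 5.7 
[(10.0, '-', 11.5), (17.5, '+', 9.4), (22.5, '-', 7.5), (23.75, '-', 4.9), (28.0, '-', 5.0), (31.0, '+', 16.5)]
```

```bash
python3 shift.py '[[0,-0.002,0,0,0,0,0],[0,0,0,0,0,0,0],[0,0,0,0,0,0,0]]' | grep -E "time|t_force"; python3 edge.py | sed 's/prof.*//'; python3 edge.py | sed 's/prof.*//'; python3 edge.py | sed 's/prof.*//'; python3 gap.py
```

```text
time: 24.28
contact_force: [-0.0, 7.4, 4.0]
pos [ 0.6324 -0.0573] Fy 7.4 
[(10.75, '-', 9.8), (12.75, '+', 2.7), (18.0, '+', 12.7), (22.25, '-', 7.4), (24.0, '-', 4.4), (28.25, '-', 6.0), (31.0, '+', 12.7)]
pos [ 0.6324 -0.0573] Fy 7.2 
[(10.75, '-', 9.7), (12.75, '+', 2.6), (18.0, '+', 12.9), (22.25, '-', 7.5), (23.75, '-', 4.5), (28.25, '-', 6.1), (31.0, '+', 13.0)]
pos [ 0.6324 -0.0573] Fy 6.5 
[(10.75, '-', 9.7), (18.0, '+', 12.8), (22.25, '-', 7.3), (23.75, '-', 4.4), (25.25, '+', 2.6), (28.25, '-', 5.9), (31.0, '+', 13.1)]
t 24.425 pos [ 0.6324 -0.0573  0.1067] F [-0.4  5.7  3.9]
x-0.014 y-20..52: ++++++++++++++++++++++++.......+###+++++ww...++..+##wwwwwwwwwwwwwwwwwwww
x+0.014 y-20..52: ++++++..+++++++.++++++.++++++++++######++++++#######wwwwwwwwwwwwwwwwwwww
```

```bash
python3 -c "
from plant import manip, camrig, monitor
print(manip.job_done())"
```

```text
the job is handed in; nothing more can be done
None
```

I laid the matching 72 mm half cut to cut with the waiting one and pumped the jaw onto the lid. I handed in at about 24 s with the trigger still held and the pad pushed in about 4.5–5 mm (measured from wrist-camera edges and push force); I haven't seen the verdict.

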